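# Hang the hooked dipper on the bath rim

## Robot

A 6-joint arm with a two-finger parallel gripper is mounted at the origin on a cart in front of the work surface, level with it; the furniture and walls round the work are solid. World frame = base frame: x ahead of the robot, y to its left, z up, the work surface at z = 0. Lengths are in mm, angles in rad, forces in N, time in s.
With the tool pointing down it reaches from about 350 to 975 mm from the base axis. Payload 7.1 kg.
Tool frame: the origin (TCP) lies between the finger pads; the fingertips stand 19 mm ahead of it and the grasp point (between the pads) is the TCP (ctrl.tcp_to_tips is the distance from the TCP to the fingertips, in mm); z points along the fingers, y is the line along which they close (so a half turn about z gives the same grasp; the last joint's range is limited). The gripper opens to 88 mm and grips with 3 to 60 N. Pads are 20 mm wide; open, the fingers measure 115 mm over their backs; the gripper's body (75 mm by 178 mm) begins 61 mm behind the grasp point.
Start: joints at [1.255, 0.423, 1.63, -0, 1.089, -0.019], TCP at [182.757, 597.666, 241.675] pointing down, gripper open.
Joint ranges: [-3, 3], [-0.9, 2.11], [0.09, 2.58], [-1.31, 4.45], [0.11, 2.69], [-2.54, 2.54]. Speed limits (rad/s): [2.39, 2.39, 3.01, 3.14, 3.14, 3.14].

## Interface

Orientations are given as a rotation vector (axis times angle).
In Python, from workcell import status, optics, ctrl gives the robot as it stands. The module is installed in compiled form; this text tells all that it offers.
- The arm moves only by the shell command python3 -m inch 'ROWS'. ROWS is JSON, a list that holds one entry, the list of rows, each a list of 7 numbers: the shift along the tool's x, y, z in mm, then the turn, a rotation vector about the tool's x, y, z in rad, then the opening in per cent of the stroke, from 0 (shut) to 100 (fully open). A call has 1 to 20 rows; each row is the pose to reach, as a shift and turn from the pose commanded when the call began, along the tool's axes at that moment; what a row does not reach only later rows make up. A row lasts 1/10 s, in which the tool goes at most 50 mm and 8.59 degrees, less where a joint would pass 70% of its speed; a pose out of reach is approached as far as the arm can. A call with a gripper value outside its range is refused whole. The fingers move at their own pace and stop on an object; the grip force is fixed at half the most. Time passes only in rows, so rows that repeat a pose let the fingers close. It gives the time, the measured TCP pose, the force, the opening and the grip force at its end, in the units of the state.
- status.get_obs(): the state, without advancing time (a new reading comes with each control period).
- optics.get_image(name): name is "scene" or "top"; returns a dict with "frame" (420x560x3 uint8, red, green, blue), "fx", "fy", "cx", "cy" (pixels), "rvec" (rotation vector, rad) and "tvec" (3), from world to camera coordinates, as OpenCV has them. Camera axes: x right, y down, z forward; pixel columns grow to the right and rows downward; lengths in mm; the calibration is good to about 2 mm. A picture is of the moment at which its call begins. There is no depth.
- ctrl.close_job(): hands the job in; it is judged then, once.
The state is a dict: "t": time; "qpos": joint angles; "qvel": joint speeds; "joint_torque": joint torques, N m; "ee_pos": TCP position; "orientation": TCP orientation; "ft_force": force on the tool from outside, world axes, zero at the start; "moment": the same for the moment, N m; "width": finger opening in mm; "grasp_force": force on a finger pad.
Only numpy, scipy, OpenCV 4.12 (cv2) and the standard library are available. Lean on these libraries where they do the work, as an engineer would, in place of code of your own. Each camera call takes 0.05 s, during which the arm holds its last target. There are 200 camera calls.

## Task

Hang the steel dipper that has a hook on its handle by that hook over the rim of the deep steel bath, with its cup inside the bath, so that it hangs there upright by itself, clear of the bath's bottom. Leave the other dipper, which has no hook, standing where it is.

Things in the scene. Friction and masses are not known exactly. Their poses are not given: they have to be found in the camera images.
- bath: Deep open steel bath, fixed, 130 (x) x 170 (y) mm over the rim, 100 mm high, 3 mm walls and bottom. The rim is a round bead 6 mm thick, centre line at x = +-62 and y = +-82 mm, top at z = 100 mm. Wire handles stand out 20 mm at z = 55 mm from the ends at y = +-82. Origin: centre of the underside; z up; at yaw 0 the -x wall faces the robot.
- dipper: Hooked dipper, 0.12 kg, standing on its steel cup (42 mm wide, 36 high). Origin: centre of the cup's underside, z up, x from handle to cup. Upright steel strip at x = -24 to -21 mm, 14 mm wide (y). From it a hook points to -x: bar underside at z = 78 mm, lip at x = -50 to -53 mm hanging down to z = 50 mm; the rim goes in this 26 mm gap (middle x = -37 mm). It may lean a little once hung.
- dipper_grip (a point): Centre of the hooked dipper's upright black plastic grip block, 11 mm thick (x), 18 mm wide (y), 56 mm tall, on top of the strip just above the hook (z = 81 to 137 mm of the dipper). It lies at (-22.5, 0, 109) mm in the dipper's frame, with the same axes; so 31 mm above the hook bar's underside and 14.5 mm to the cup's side of the gap's middle.
- spare_grip (a point): Centre of the grip block of the other dipper: same shape, size and axes, standing on its cup likewise, but with no hook. It is to be left where it stands.
Not all that is in view belongs to the job. What is shaped like the dipper but orange is not meant.

How it is judged:
By the outcome, as a careful person would: the job done as asked, in the order asked, and still so for the second after the job is handed in, with the robot touching nothing.
It also fails if it takes over 48 s, if anything falls off the work surface, if the arm or the gripper's body presses on something with over 40 N, if the wrist force passes 120 N, or if a joint passes its speed limit or range.

## Working session

There is one attempt and no reset: what is moved stays moved. The work goes in short steps, Python scripts to look and compute and a shell command to move; the robot and the scene stay as the last step left them, time stands still between calls to the robot, and variables do not carry over. Pictures are saved under pics/ and viewed, at most 10 in all, crops included, and the job is handed in when it is done.

```bash
mkdir -p pics; python3 - <<'E'
from workcell import status, optics, ctrl
import cv2
o=status.get_obs(); print({k:o[k] for k in('t','ee_pos','orientation','width')}, ctrl.tcp_to_tips)
for n in('scene','top'):
    d=optics.get_image(n); cv2.imwrite(f'pics/{n}0.png',d['frame'][:,:,::-1]); print(n,{k:d[k] for k in d if k!='frame'})
E
```

```text
{'t': 0.0, 'ee_pos': array([182.61992053, 597.17702142, 240.89736619]), 'orientation': array([-4.64534577e-01, -3.10682564e+00,  2.39676428e-03]), 'width': 87.67546137134501} 19.0
scene {'fx': 439.612201372628, 'fy': 439.612201372628, 'cx': 280.9257440710624, 'cy': 219.85948060757866, 'rvec': array([ 0.72862536, -2.74533017,  0.92760991]), 'tvec': array([ 443.84027411,  251.57878958, 1013.80598584])}
top {'fx': 511.8254420124108, 'fy': 511.8254420124108, 'cx': 283.18285039349263, 'cy': 214.78826786236462, 'rvec': array([ 2.13617116, -2.1490887 ,  0.17688962]), 'tvec': array([  -7.01701876,  536.77506571, 1192.13852039])}
```

View pics/scene0.png

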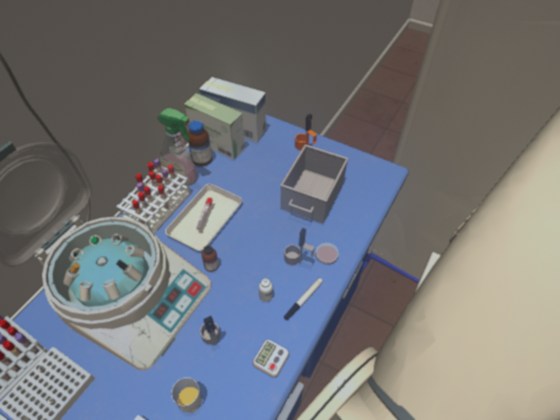

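View pics/top0.png

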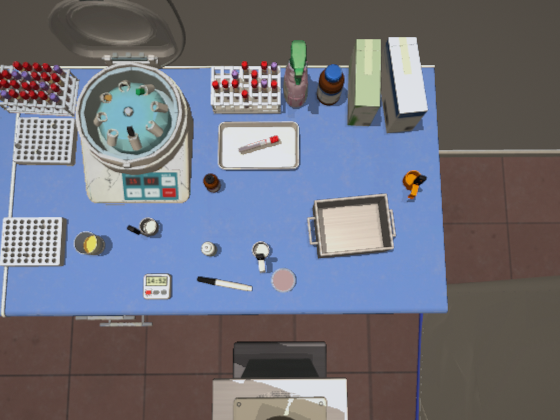

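Hooked dipper candidate: top (261,255), scene (297,250), beside a dish. The bath is at top (353,226), and the hookless dipper at top (145,228). I'll zoom in to confirm.

```bash
cat > h.py <<'E'
import numpy as np, cv2
from workcell import optics
def cam(n):
    d=optics.get_image(n); K=np.array([[d['fx'],0,d['cx']],[0,d['fy'],d['cy']],[0,0,1.]])
    return d['frame'],K,cv2.Rodrigues(d['rvec'])[0],d['tvec']
def atz(c,px,z):
    _,K,R,t=c; C=-R.T@t; v=R.T@np.linalg.inv(K)@np.array([*px,1.]); return C+v*(z-C[2])/v[2]
def tri(a,pa,b,pb):
    P=[c[1]@np.c_[c[2],c[3]] for c in(a,b)]
    X=cv2.triangulatePoints(P[0],P[1],np.array(pa,float).reshape(2,1),np.array(pb,float).reshape(2,1)).ravel(); return X[:3]/X[3]
def proj(c,X):
    return cv2.projectPoints(np.array(X,float).reshape(-1,3),cv2.Rodrigues(c[2])[0],c[3],c[1],None)[0].reshape(-1,2)
def crop(c,x,y,w,h,s): return cv2.resize(c[0][y:y+h,x:x+w,::-1],None,fx=s,fy=s,interpolation=cv2.INTER_CUBIC)
E
python3 - <<'E'
from h import *
t=cam('top');s=cam('scene')
a=crop(t,235,180,170,120,4.7); cv2.imwrite('pics/c1.png',a[:600,:800])
b=crop(s,195,145,165,185,3.2); c=crop(t,115,205,60,185*1,3.2)
cv2.imwrite('pics/c2.png',b[:600])
for p in[(261,255),(145,228),(353,226)]: print(atz(t,p,0).round())
print(proj(t,[[182,597,240],[0,0,0],[400,0,0]]), -s[2].T@s[3])
E
```

```text
[443.  45.   0.]
[512. 333.   0.]
[ 514. -184.    0.]
[[-32.33273878 383.42688349]
 [280.17020659 445.24398301]
 [279.25120983 272.59785763]] [191.17340736 582.27389831 955.24786777]
```

View pics/c1.png

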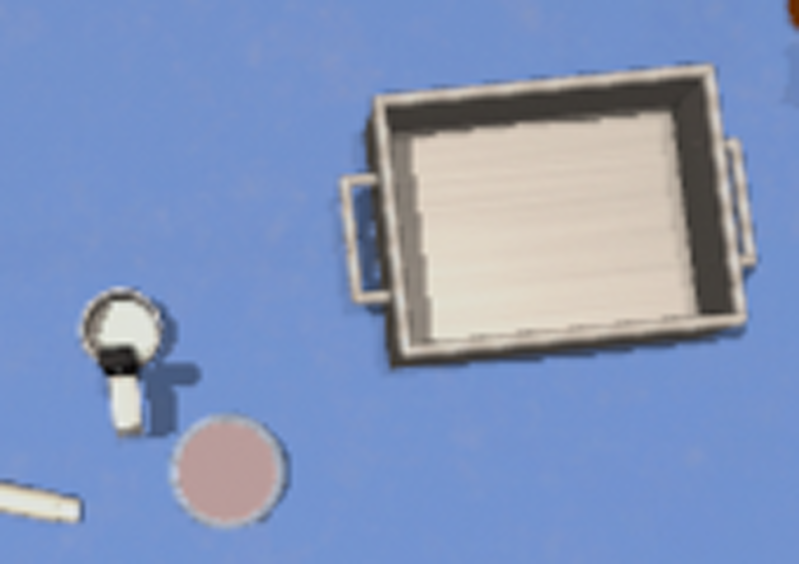

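View pics/c2.png

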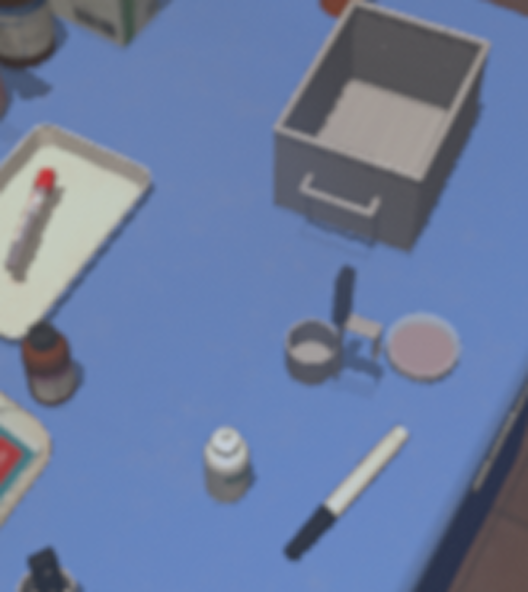

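The crop confirms the dipper has a hook (lip at about scene 311,250). It stands at top (261,250) with the hook toward the robot. The bath rim corners in the top crop are at (377,100), (712,70), (743,322) and (397,352). Next I fit the poses.

```bash
python3 - <<'E'
from h import *
from scipy.optimize import least_squares
t=cam('top');s=cam('scene')
T=lambda p:(np.array(p)+.5)/4.7-.5+[235,180]
S=lambda p:(np.array(p)+.5)/3.2-.5+[195,145]
def place(p,X): 
    c,q=np.cos(p[2]),np.sin(p[2]); X=np.array(X,float); return np.c_[X[:,0]*c-X[:,1]*q+p[0],X[:,0]*q+X[:,1]*c+p[1],X[:,2]]
def fit(Xt,pt,Xs,ps,p0):
    f=lambda p:np.r_[(proj(t,place(p,Xt))-T(pt)).ravel(),(proj(s,place(p,Xs))-S(ps)).ravel()]
    r=least_squares(f,p0); print(r.x.round(3),r.fun.round(1)); return r.x
# bath outer rim corners at z=97
B=[[65,85,97],[65,-85,97],[-65,-85,97],[-65,85,97]]
b=fit(B,[(375,97),(713,67),(745,324),(395,356)],[B[0],B[1],B[2],B[3]],[(356,2),(489,43),(415,180),(275,131)],[520,-184,0])
D=[[0,0,36],[-22.5,0,137],[-53,0,80]]
d=fit(D,[(122,328),(119,361),(128,434)],D[:2],[(313,339),(347,269)],[443,45,0])
im=[crop(t,235,180,170,120,4.7),crop(s,195,145,165,185,3.2)]
box=lambda x0,x1,y,z:[[x0,-y,z],[x1,-y,z],[x1,y,z],[x0,y,z]]
a=np.linspace(0,6.28,20)
L=[(b,B),(b,box(-62,62,82,0)),(d,np.c_[21*np.cos(a),21*np.sin(a),a*0+36]),(d,np.c_[21*np.cos(a),21*np.sin(a),a*0]),(d,box(-28,-17,9,137)),(d,box(-28,-17,9,81)),(d,box(-53,-24,7,81))]
for i,(c,o,k) in enumerate([(t,(235,180),4.7),(s,(195,145),3.2)]):
    for p,X in L: cv2.polylines(im[i],[((proj(c,place(p,X))-o+.5)*k-.5).round().astype(int)],True,(0,255,0),1)
out=np.zeros((600,800,3),np.uint8)
A=im[0][:,:800]; out[:360,:500]=cv2.resize(A,(799,564))[40:564,0:799][:520,:][::1,::1][:360+0,:500] if 0 else A[200:560,50:550]
out[:370,500:]=im[1][220:590,230:528][:370,:298] if 0 else np.pad(im[1][0:370,228:528],((0,0),(0,300-im[1][0:370,228:528].shape[1]),(0,0)))
out[370:,0:800]=A[50:280,:800] if A.shape[1]>=800 else np.pad(A[50:280],((0,0),(0,800-A.shape[1]),(0,0)))
cv2.imwrite('pics/ov.png',out)
E
```

```text
[ 5.07021e+02 -1.73151e+02 -3.76000e-01] [ 15.  -15.7  12.1  16.8 -13.5  14.7  -8.9 -19.  -31.7  27.1 -26.  -13.1
  29.7 -29.5  25.5  16.2]
[4.53162e+02 4.19280e+01 5.40000e-02] [ 1.1  0.3  0.7 -0.6  0.4 -0.9  0.2  0.8 -0.2  2.2]
```

View pics/ov.png

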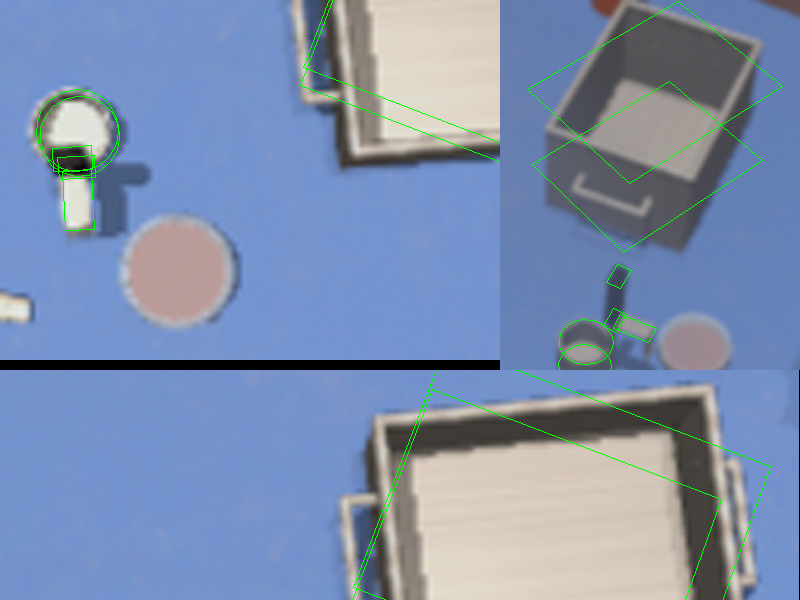

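Two scene corners were mismatched: the handle end facing the scene camera is +y. I'll refit the bath and compute the grasp deltas.

```bash
python3 - <<'E'
from h import *
from workcell import status
from scipy.optimize import least_squares
from scipy.spatial.transform import Rotation as Ro
t=cam('top');s=cam('scene')
T=lambda p:(np.array(p)+.5)/4.7-.5+[235,180]
S=lambda p:(np.array(p)+.5)/3.2-.5+[195,145]
def place(p,X):
    c,q=np.cos(p[2]),np.sin(p[2]); X=np.array(X,float); return np.c_[X[:,0]*c-X[:,1]*q+p[0],X[:,0]*q+X[:,1]*c+p[1],X[:,2]]
B=[[65,85,97],[65,-85,97],[-65,-85,97],[-65,85,97]]
for w in (0,1):
    f=lambda p:np.r_[(proj(t,place(p,B))-T([(375,97),(713,67),(745,324),(395,356)])).ravel(),w*(proj(s,place(p,B))-S([(275,131),(356,2),(489,43),(415,180)])).ravel()]
    r=least_squares(f,[520,-184,0]); print(r.x.round(3),r.fun.round(1))
o=status.get_obs(); R=Ro.from_rotvec(o['orientation']); print(R.as_matrix().round(3))
d=[453.2,41.9,.054]
g=place(d,[[-22.5,0,112]])[0]; print('grasp',g)
g[2]=112
for z in(215,112): print(R.inv().apply([g[0],g[1],z]-o['ee_pos']).round(1))
# target tool x azimuth = 90deg+yaw
az=np.arctan2(R.as_matrix()[1,0],R.as_matrix()[0,0]); print('tool z turn', az-(np.pi/2+d[2]))
E
```

```text
[ 5.05145e+02 -1.70555e+02  8.00000e-02] [-0.7 -0.6  0.2 -0.3  0.1  0.7  0.5  0.2 -0.   0.  -0.   0.   0.   0.
  0.   0. ]
[ 5.05495e+02 -1.71945e+02  7.90000e-02] [-0.1 -0.8  0.8 -0.4  0.6  0.5  1.   0.  -1.6  0.4 -1.2 -0.1  0.8  1.3
  1.1  1.8]
[[-0.956  0.292 -0.   ]
 [ 0.292  0.956 -0.   ]
 [-0.    -0.    -1.   ]]
grasp [430.73279703  40.6855904  112.        ]
[-400.  -460.    26.7]
[-400.  -460.   129.7]
tool z turn 1.2200043816574853
```

```bash
python3 -m inch '[[[-400,-460,26,0,0,1.22,60],[-400,-460,26,0,0,1.22,60],[-400,-460,26,0,0,1.22,60],[-400,-460,26,0,0,1.22,60],[-400,-460,26,0,0,1.22,60],[-400,-460,26,0,0,1.22,60],[-400,-460,26,0,0,1.22,60],[-400,-460,26,0,0,1.22,60],[-400,-460,26,0,0,1.22,60],[-400,-460,26,0,0,1.22,60],[-400,-460,26,0,0,1.22,60],[-400,-460,26,0,0,1.22,60],[-400,-460,26,0,0,1.22,60],[-400,-460,26,0,0,1.22,60],[-400,-460,26,0,0,1.22,60],[-400,-460,26,0,0,1.22,60],[-400,-460,26,0,0,1.22,60],[-400,-460,26,0,0,1.22,60],[-400,-460,26,0,0,1.22,60]]]'
python3 - <<'E'
from h import *
from workcell import status
from scipy.spatial.transform import Rotation as Ro
o=status.get_obs();R=Ro.from_rotvec(o['orientation']);print(o['t'],o['ee_pos'],o['width'],R.as_matrix().round(3))
print(R.inv().apply([430.7,40.7,112]-o['ee_pos']).round(1))
s=cam('scene'); t=cam('top')
out=np.hstack([crop(t,225,200,100,110,4),crop(s,240,160,100,110,4)[:, :400]]); cv2.imwrite('pics/p1.png',out)
E
```

```text
t: 2.3
ee_pos: [430.6, 41.5, 215.7]
orientation: [2.159, 2.282, 0.0]
ft_force: [0.7, -0.4, -0.7]
width: 52.6
grasp_force: 0.0
2.3 [430.59134756  41.46715576 215.74913754] 52.61718657992337 [[-0.055  0.998  0.   ]
 [ 0.998  0.055  0.   ]
 [ 0.     0.    -1.   ]]
[-8.000e-01  1.000e-01  1.037e+02]
```

View pics/p1.png

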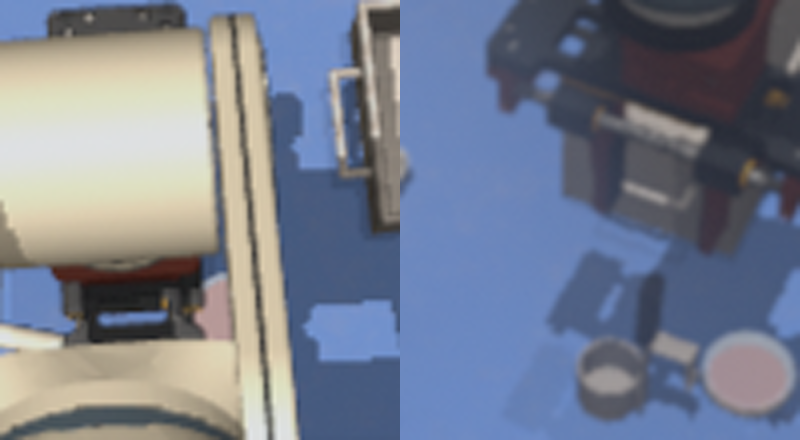

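The open fingers are above the dipper, straddling it along x (scene crop: grip top at 650,280). I'll go down and close.

```bash
python3 -m inch '[[[-1,0,40,0,0,0,60],[-1,0,70,0,0,0,60],[-1,0,90,0,0,0,60],[-1,0,103,0,0,0,60],[-1,0,103,0,0,0,60],[-1,0,103,0,0,0,40],[-1,0,103,0,0,0,25],[-1,0,103,0,0,0,0],[-1,0,103,0,0,0,0],[-1,0,103,0,0,0,0],[-1,0,103,0,0,0,0],[-1,0,103,0,0,0,0]]]'
```

```text
t: 3.6
ee_pos: [431.3, 39.9, 113.0]
orientation: [2.16, 2.28, 0.001]
ft_force: [-0.6, 1.5, 4.5]
width: 11.0
grasp_force: 30.0
```

```bash
python3 -m inch '[[[0,0,-20,0,0,0,0],[0,0,-50,0,0,0,0],[0,0,-90,0,0,0,0],[0,0,-125,0,0,0,0],[0,0,-125,0,0,0,0],[-40,3,-125,0,0,-0.025,0],[-80,6,-125,0,0,-0.025,0],[-120,8,-125,0,0,-0.025,0],[-160,11,-125,0,0,-0.025,0],[-190,13,-125,0,0,-0.025,0],[-210,15,-125,0,0,-0.025,0],[-216,15,-125,0,0,-0.025,0],[-216,15,-125,0,0,-0.025,0],[-216,15,-125,0,0,-0.025,0],[-216,15,-125,0,0,-0.025,0]]]'
python3 - <<'E'
from h import *
t=cam('top');s=cam('scene')
out=np.hstack([crop(t,300,180,100,110,4),crop(s,265,130,100,110,4)]); cv2.imwrite('pics/p2.png',out)
E
```

```text
t: 5.1
ee_pos: [457.1, -174.0, 237.4]
orientation: [-2.13, -2.308, 0.0]
ft_force: [-0.3, 0.1, -0.6]
width: 10.8
grasp_force: 30.0
```

View pics/p2.png

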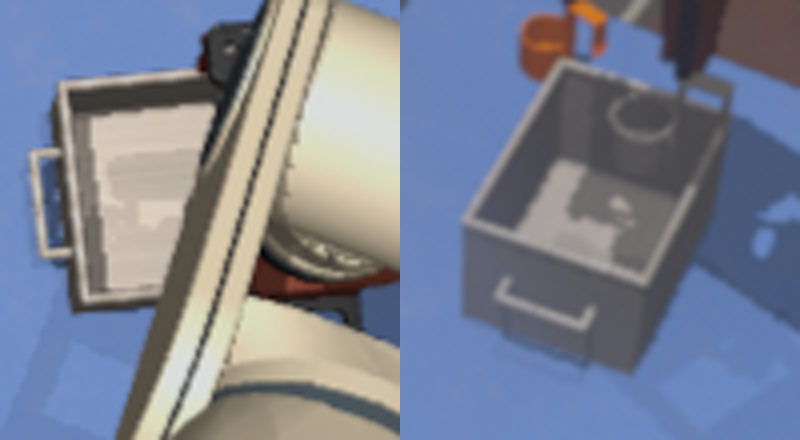

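The dipper hangs held over the bath, hook toward the near wall. In the scene crop the cup rim centre is at (643,115) and the hook bar end at (733,85). I'll check this numerically.

```bash
python3 - <<'E'
from h import *
from workcell import status
s=cam('scene');o=status.get_obs();e=o['ee_pos'];y=.079
ax=np.array([np.cos(y),np.sin(y),0]);ay=np.array([-ax[1],ax[0],0])
D=lambda x,yy,z:e+ax*(x+22.5)+ay*yy+[0,0,z-113]
for n,p in dict(cup=(0,0,36),barendR=(-53,-7,81),barendL=(-53,7,81),lipL=(-53,7,50)).items(): print(n,((proj(s,D(*p))-[265,130]+.5)*4-.5+[400,0]).round())
Rb=np.array([[ax[0],ay[0]],[ax[1],ay[1]]]); print('grip in bath',Rb.T@(e[:2]-[505.3,-171.5]),e,o['ft_force'])
E
```

```text
cup [[643. 116.]]
barendR [[735.  83.]]
barendL [[727.  97.]]
lipL [[721. 133.]]
grip in bath [-47.95564522   0.98167307] [ 457.41645102 -174.30594518  237.71715694] [ 0.13296697  0.43428914 -1.67958862]
```

Model and picture agree to about 1 px. I'll lower it.

```bash
python3 -m inch '[[[0,0,20,0,0,0,0],[0,0,45,0,0,0,0],[0,0,65,0,0,0,0],[0,0,80,0,0,0,0],[0,0,90,0,0,0,0],[0,0,95,0,0,0,0],[0,0,98,0,0,0,0],[0,0,98,0,0,0,0]]]'
```

```text
t: 6.05
ee_pos: [457.6, -175.1, 139.8]
orientation: [2.132, 2.307, 0.0]
ft_force: [0.2, 0.1, -0.6]
width: 10.5
grasp_force: 30.0
```

No contact. I'll shift so the strip nears the rim, then lower gently.

```bash
python3 -m inch '[[[0,-3,0,0,0,0,0],[0,-6,0,0,0,0,0],[0,-6,2,0,0,0,0],[0,-6,3,0,0,0,0],[0,-6,4,0,0,0,0],[0,-6,5,0,0,0,0],[0,-6,5,0,0,0,0]]]'
```

```text
t: 6.75
ee_pos: [451.6, -175.6, 134.9]
orientation: [2.132, 2.307, -0.0]
ft_force: [-1.6, -0.1, 4.0]
width: 11.0
grasp_force: 30.0
```

```bash
python3 -m inch '[[[0,0,0.5,0,0,0,0],[0,0,0.5,0,0,0,0],[0,0,0.5,0,0,0,0]]]'
python3 - <<'E'
from h import *
s=cam('scene'); cv2.imwrite('pics/p3.png',crop(s,265,120,110,110,5))
E
```

```text
t: 7.05
ee_pos: [451.6, -175.6, 134.8]
orientation: [2.132, 2.307, -0.0]
ft_force: [-2.5, 0.9, 8.9]
width: 10.9
grasp_force: 30.0
```

View pics/p3.png

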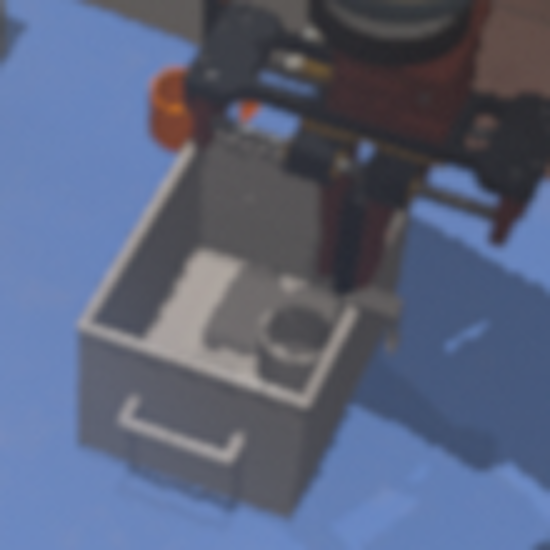

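The hook bar lies over the near rim with the lip outside (390,335) and the cup inside (295,335). The upward force confirms it is seated. I'll release and retreat.

```bash
python3 -m inch '[[[0,0,0,0,0,0,18],[0,0,0,0,0,0,24],[0,0,0,0,0,0,36],[0,0,0,0,0,0,50],[0,0,0,0,0,0,50],[0,0,-10,0,0,0,50],[0,0,-30,0,0,0,50],[0,0,-60,0,0,0,50],[0,0,-100,0,0,0,50],[0,0,-140,0,0,0,50],[0,0,-140,0,0,0,50]]]'
python3 -m inch '[[[40,0,0,0,0,0,50],[80,0,0,0,0,0,50],[120,0,0,0,0,0,50],[160,0,0,0,0,0,50],[200,0,0,0,0,0,50],[240,0,0,0,0,0,50],[280,0,0,0,0,0,50],[300,0,0,0,0,0,50],[300,0,0,0,0,0,50],[300,0,0,0,0,0,50]]]'
python3 - <<'E'
from h import *
t=cam('top');s=cam('scene')
out=np.hstack([crop(t,305,185,100,110,4),crop(s,270,130,100,110,4)]); cv2.imwrite('pics/p4.png',out)
E
```

```text
t: 8.2
ee_pos: [454.2, -176.7, 280.1]
orientation: [2.125, 2.3, 0.006]
ft_force: [-0.1, -0.0, -0.2]
width: 44.0
grasp_force: 0.0
t: 9.2
ee_pos: [427.4, 123.5, 274.0]
orientation: [-2.13, -2.309, 0.001]
ft_force: [-0.2, 0.2, 0.7]
width: 43.9
grasp_force: 0.0
```

View pics/p4.png

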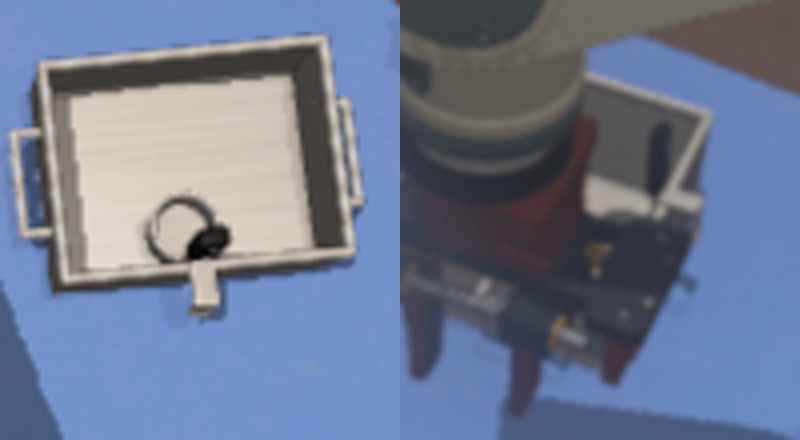

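It hangs over the near rim (top crop: hook 205,285; cup 180,230). The sideways offset of the grip is about what parallax would give. I'll clear the view and check that it is at rest and upright.

```bash
python3 -m inch '[[[40,0,0,0,0,0,50],[80,0,0,0,0,0,50],[120,0,0,0,0,0,50],[160,0,0,0,0,0,50],[200,0,0,0,0,0,50],[240,0,0,0,0,0,50],[280,0,0,0,0,0,50],[300,0,0,0,0,0,50],[300,0,0,0,0,0,50],[300,0,0,0,0,0,50]]]'
python3 - <<'E'
from h import *
t=cam('top');s=cam('scene')
for i in range(15): t2=cam('top')
print('motion',np.abs(cv2.GaussianBlur(t2[0],(5,5),0)[220:270,335:370].astype(int)-cv2.GaussianBlur(t[0],(5,5),0)[220:270,335:370]).max())
y=.079; ax=np.array([np.cos(y),np.sin(y),0]);ay=np.array([-ax[1],ax[0],0])
e=np.array([451.6,-175.6,135])
D=lambda x,yy,z:e+ax*(x+22.5)+ay*yy+[0,0,z-113]
a=np.linspace(0,6.28,24)
P=[[D(21*np.cos(q),21*np.sin(q),36) for q in a],[D(x,w,137) for x,w in((-28,-9),(-17,-9),(-17,9),(-28,9))],[D(x,w,81) for x,w in((-53,-7),(-24,-7),(-24,7),(-53,7))]]
im=[]
for c,o in((t,(305,185)),(s,(270,130))):
    g=crop(c,*o,100,110,4)
    for X in P: cv2.polylines(g,[((proj(c,X)-o+.5)*4-.5).round().astype(int)],True,(0,255,0),1)
    im.append(g)
cv2.imwrite('pics/p5.png',np.hstack(im))
E
```

```text
t: 10.3
ee_pos: [404.3, 421.2, 273.7]
orientation: [2.132, 2.307, -0.002]
ft_force: [0.1, -0.3, 0.6]
width: 43.9
grasp_force: 0.0
motion 1
```

View pics/p5.png

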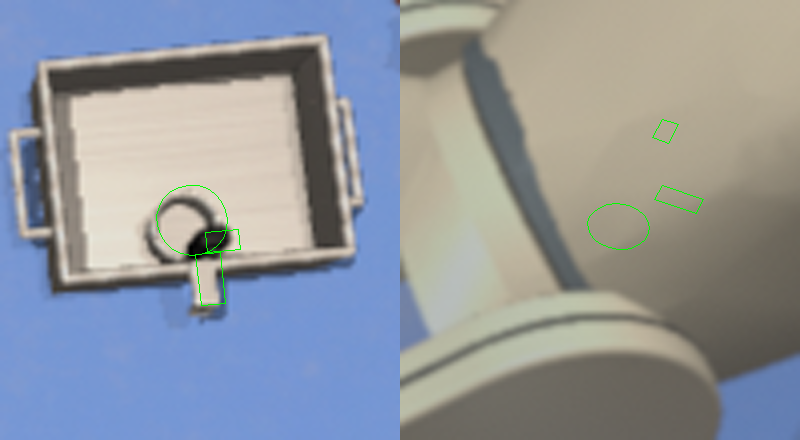

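```bash
python3 -c "
from workcell import ctrl
print(ctrl.close_job())"
```

```text
the job is handed in; nothing more can be done
None
```

The hooked dipper hangs by its hook over the bath's near rim, cup inside, clear of the bottom by my estimate, at rest and leaning only slightly; the arm has withdrawn, the other dipper was not touched, and the job was handed in at about 11 s, with no verdict returned.

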